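# Sort the solder-paste jar by weight: stock or refill

## Robot

A 6-joint arm with a two-finger parallel gripper is mounted at the origin on the work surface. World frame = base frame: x ahead of the robot, y to its left, z up, the work surface at z = 0. Lengths are in m, angles in rad, forces in N, time in s.
With the tool pointing down it reaches from about 0.25 to 0.725 m from the base axis. Payload 9.7 kg.
Tool frame: the origin (TCP) lies on the mounting face of the last link; the fingertips stand 173 mm ahead of it and the grasp point (between the pads) lies 155 mm ahead of it; z points along the fingers, y is the line along which they close (so a half turn about z gives the same grasp; the last joint's range is limited). The gripper opens to 85 mm and grips with 20 to 120 N. Pads are 22 mm wide; open, the fingers measure 114 mm over their backs; the gripper's body (76 mm by 85 mm) begins 54 mm behind the grasp point. The pads swing forward as they close: fully open they stand 13 mm farther back than shut.
Start: joints at [-1.201, 0.087, 0.176, 1.66, 0, 1.571], TCP at [0.199, -0.513, 0.405] pointing down, gripper open.
Joint ranges: [-3.13, 3.13], [-0.85, 1.81], [-1.15, 1.24], [-2.2, 2.28], [-1.44, 1.52], [-3.14, 3.14]. Speed limits (rad/s): [2.22, 2.22, 2.57, 3.14, 3.14, 3.14].

## Interface

Orientations are given as a unit quaternion [x, y, z, w].
In Python, from plant import robot gives the robot as it stands. The module is installed in compiled form; this text tells all that it offers.
- The arm moves only by the tool step_arm, never from a script. Its argument "moves" is a list of rows, each a list of 4 numbers: the shift along the tool's x, y, z in m, then the turn about the tool's z in rad. In form: [[tx, ty, tz, spin], ...]. A call has 1 to 10 rows; each row is the pose to reach, as a shift and turn from the pose commanded when the call began, along the tool's axes at that moment; what a row does not reach only later rows make up. A row lasts 1/10 s, in which the tool goes at most 50 mm and 8.59 degrees, less where a joint would pass 70% of its speed; a pose out of reach is approached as far as the arm can. A call with a gripper value outside its range is refused whole. "claw" is the finger opening in m, from 0 to 0.0854, set as the call begins (left out, the last holds). The fingers move at their own pace and stop on an object; the grip force is fixed at half the most. Time passes only in rows, so rows that repeat a pose let the fingers close. It gives the time, the measured TCP pose, the force, the opening and the grip force at its end, in the units of the state.
- robot.sense(): the state, without advancing time (a new reading comes with each control period).
- robot.snapshot(name): name is "side" or "top"; returns the picture (400x640x3 uint8, red, green, blue); there is no depth.
- robot.get_calibration(name): a dict with "fx", "fy", "cx", "cy" (pixels), "view" (4x4, takes a point from world to camera coordinates). Camera axes: x right, y down, z forward; pixel columns grow to the right and rows downward; lengths in m; the calibration is good to about 2 mm. A picture is of the moment at which its call begins. get_calibration takes no time and is no camera call.
- robot.hand_in(): hands the job in; it is judged then, once.
The state is a dict: "t": time; "joint_pos": joint angles; "dq": joint speeds; "joint_torque": joint torques, N m; "tool_pos": TCP position; "ee_rot": TCP orientation; "ft_force": force on the tool from outside, world axes, zero at the start; "torque": the same for the moment, N m; "opening": opening from 0.0 (shut) to 1.0 (fully open); "gripper_force": force on a finger pad.
Only numpy, scipy, OpenCV 4.12 (cv2) and the standard library are available. Lean on these libraries where they do the work, as an engineer would, in place of code of your own. Each camera call takes 0.05 s, during which the arm holds its last target. There are 200 camera calls.

## Task

Take the squat, wide solder-paste jar, lift it just a few centimetres clear of the blue mat and hold it still there for about a second to feel its weight. If it is heavy (over 450 g, still mostly full) set it down gently, upright, in the rectangular steel tray; if it is light (under 450 g, nearly used up) set it down gently, upright, in the round steel dish; within 50 g of that limit either will do. Leave the slim tall jar where it stands.

Things in the scene. Friction and masses are not known exactly. Their poses are not given: they have to be found in the camera images.
- paste_jar: the squat sealed jar to sort: white with a grey screw lid, an upright cylinder 60 mm in diameter and 64 mm high, outwardly the same whether full or empty; anywhere from about 130 g to 800 g. Origin at the centre of its underside, z up. It stands on the blue mat (3 mm thick), so its origin starts 3 mm above the table, either nearer to or farther from the robot than the slim jar
- slim_jar: a bystander of the same white and grey plastic: slim tall jar, 40 mm in diameter and 95 mm high, loose; origin at the centre of its underside. Not to be moved
- tray: the rectangular open steel tray for heavy jars, fixed on the blue mat on the left or right side: 160 mm along its x, 150 mm along its y, 22 mm high, walls and floor 4 mm thick. Origin at the centre of its underside (3 mm above the table, its inner floor 4 mm above its origin)
- dish: the round open steel dish for light jars, fixed on the blue mat on the other side from the tray: 160 mm outer diameter, 22 mm high, wall and floor 4 mm thick. Origin at the centre of its underside (3 mm above the table, its inner floor 4 mm above its origin)
Mind the look-alikes: they are no part of the job. What is shaped like the paste_jar but pink or yellow is not meant.

How it is judged:
By the outcome, as a careful person would: the job done as asked, in the order asked, and still so for the second after the job is handed in, with the robot touching nothing.
It also fails if it takes over 43 s, if anything falls off the work surface, if the arm or the gripper's body presses on something with over 40 N, if the wrist force passes 120 N, or if a joint passes its speed limit or range.

## Working session

There is one attempt and no reset: what is moved stays moved. The work goes in short steps, Python scripts to look and compute and a tool call to move; the robot and the scene stay as the last step left them, time stands still between calls to the robot, and variables do not carry over. Pictures are saved under pics/ and viewed, at most 10 in all, crops included, and the job is handed in when it is done.

Besides the shell and the picture viewer there is one more tool, called after "Emit:" as name(argument=value, ...) on one line, values as JSON. step_arm: Moves the arm, as the interface text tells. Its arguments: {"type":"object","properties":{"moves":{"type":"array","items":{"type":"array","items":{"type":"number"}}},"claw":{"type":"number"}},"required":["moves"]}

```bash
mkdir -p pics; python3 - <<'E'
from plant import robot
import cv2
for n in("top","side"):
    cv2.imwrite(f"pics/{n}0.png",robot.snapshot(n)[:,:,::-1]); c=robot.get_calibration(n);print(c)
s=robot.sense();print(s)
E
```

```text
{'fx': 476.1722242725374, 'fy': 476.1722242725374, 'cx': 316.84520799015695, 'cy': 203.91220344159345, 'view': array([[-0.00718401, -0.99996546,  0.00418022,  0.01856641],
       [-0.98491248,  0.00635293, -0.17293655,  0.56405233],
       [ 0.17290402, -0.00535953, -0.9849241 ,  1.02983033],
       [ 0.        ,  0.        ,  0.        ,  1.        ]])}
{'fx': 412.99466576308396, 'fy': 412.99466576308396, 'cx': 321.129727664656, 'cy': 197.04843794895993, 'view': array([[-0.9713692 , -0.23756891, -0.00170104,  0.57543343],
       [-0.18604153,  0.76509854, -0.61645176,  0.12651802],
       [ 0.14775123, -0.59848579, -0.78739084,  0.88773748],
       [ 0.        ,  0.        ,  0.        ,  1.        ]])}
{'t': 0.1, 'joint_pos': array([-1.20096730e+00,  8.74009822e-02,  1.75228677e-01,  1.65979833e+00,
       -2.05765937e-05,  1.57085043e+00]), 'dq': array([-0.00100516, -0.00233297,  0.00309062, -0.00052124, -0.00276233,
       -0.00155016]), 'joint_torque': array([-2.59407250e-05, -5.21558475e+01,  4.65656841e+01,  1.59953814e-02,
       -6.86439944e-05,  8.44386108e-06]), 'tool_pos': array([ 0.19880003, -0.51281838,  0.40406395]), 'ee_rot': array([ 9.82956774e-01,  1.83835892e-01, -1.18083768e-04, -5.75247758e-04]), 'ft_force': array([0.66780938, 1.45177713, 0.46030341]), 'torque': array([-0.02394271,  0.02464585,  0.00168087]), 'gripper_force': 0.0, 'opening': 0.9980051209172749}
```

View pics/top0.png

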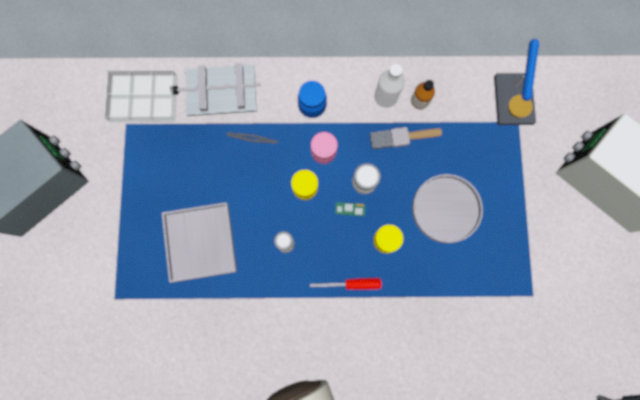

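View pics/side0.png

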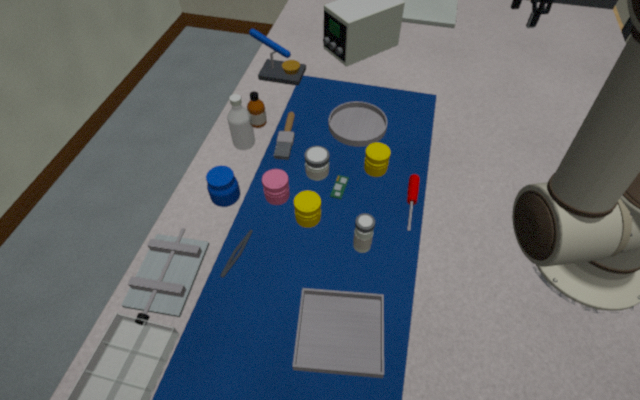

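The top view shows the paste jar at (367,178), slim jar at (284,242), tray at (199,242), dish at (448,209), and coloured jars at (305,184), (389,238) and (324,147). The side view agrees: the paste jar is at (317,163) and the slim jar at (364,232).

```bash
cat > h.py <<'E'
import numpy as np,cv2
from plant import robot
def ray(n,u,v,z):
    c=robot.get_calibration(n);V=c["view"];R=V[:3,:3];o=-R.T@V[:3,3]
    d=R.T@np.array([(u-c["cx"])/c["fx"],(v-c["cy"])/c["fy"],1]);return (o+d*(z-o[2])/d[2])[:3]
def proj(n,p):
    c=robot.get_calibration(n);q=c["view"]@np.r_[p,1];return c["fx"]*q[0]/q[2]+c["cx"],c["fy"]*q[1]/q[2]+c["cy"]
def blobs(n,I):
    h=cv2.cvtColor(I,cv2.COLOR_RGB2HSV);m=((h[...,1]<110)|(h[...,0]<95)|(h[...,0]>125)).astype(np.uint8)
    m=cv2.morphologyEx(m,cv2.MORPH_OPEN,np.ones((3,3)))
    cs,_=cv2.findContours(m,cv2.RETR_LIST,cv2.CHAIN_APPROX_NONE)
    return [c for c in cs if 150<cv2.contourArea(c)<9000]
E
python3 - <<'E'
from h import *
for n in("top","side"):
    I=cv2.imread(f"pics/{n}0.png")[:,:,::-1].copy()
    for c in blobs(n,I):
        x,y,w,h=cv2.boundingRect(c)
        if 100<x<540 and 80<y<310:
            (a,b),sz,an=cv2.minAreaRect(c);print(n,(x,y,w,h),[round(k,1) for k in(a,b,*sz,an)],int(cv2.contourArea(c)),I[int(b),int(a)])
# hough-free lid fit: bright/grey lid crops
I=cv2.imread("pics/top0.png")
cv2.imwrite("pics/crop.png",cv2.resize(I[120:300,240:420],None,fx=3.3,fy=3.3,interpolation=cv2.INTER_CUBIC))
E
```

```text
top (310, 277, 73, 14) [346.0, 283.5, 13.0, 72.0, 90.0] 594 [203  70  77]
top (274, 231, 21, 22) [284.0, 241.5, 21.9, 19.1, 45.0] 324 [228 230 233]
top (373, 223, 31, 31) [388.0, 238.0, 30.0, 30.0, 90.0] 718 [227 228   0]
top (336, 203, 29, 13) [350.0, 209.0, 12.0, 28.0, 90.0] 304 [186 195 199]
top (161, 202, 76, 81) [197.9, 242.0, 72.7, 70.0, 81.9] 4816 [184 181 190]
top (412, 173, 71, 71) [447.0, 208.0, 70.0, 70.0, 90.0] 3822 [182 180 187]
top (290, 169, 29, 32) [304.0, 184.5, 31.0, 28.0, 90.0] 702 [229 227   0]
top (352, 163, 29, 31) [365.5, 178.0, 27.6, 30.4, 45.0] 657 [228 230 233]
top (310, 131, 29, 33) [324.0, 147.0, 32.0, 28.0, 90.0] 713 [231 166 198]
top (370, 127, 73, 22) [406.1, 135.9, 19.4, 72.3, 85.2] 933 [184 181 187]
side (292, 288, 93, 90) [341.2, 332.0, 92.6, 83.9, 5.2] 7168 [128 124 128]
side (353, 213, 22, 40) [363.5, 232.6, 19.5, 39.6, 6.0] 650 [72 71 70]
side (293, 190, 29, 38) [307.0, 208.5, 37.0, 28.0, 90.0] 877 [169 158   0]
side (331, 176, 17, 22) [339.0, 186.5, 11.4, 23.3, 19.7] 223 [132 141 140]
side (407, 173, 13, 58) [411.0, 201.5, 11.7, 57.6, 8.1] 377 [95 56 57]
side (261, 168, 29, 37) [275.1, 186.2, 36.5, 27.3, 85.2] 821 [169 102 129]
side (205, 165, 36, 42) [222.2, 185.6, 42.4, 31.6, 71.6] 1085 [  9  59 120]
side (305, 146, 24, 35) [316.5, 163.0, 34.0, 23.0, 90.0] 702 [77 78 79]
side (274, 111, 21, 48) [285.5, 134.8, 17.1, 49.2, 11.3] 556 [126 125 128]
side (328, 101, 63, 76) [366.9, 133.9, 82.6, 53.4, 48.2] 2852 [129 127 130]
```

View pics/crop.png

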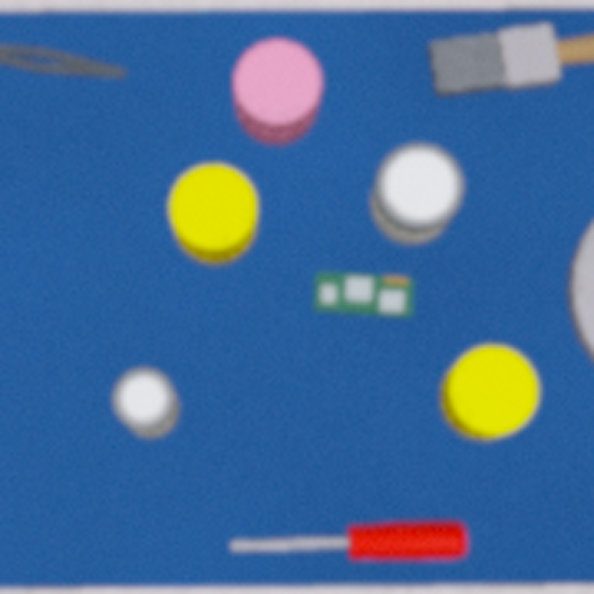

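The crop shows the paste jar's white lid at crop (421,186), full-image (367.6,176.4), and the slim jar's at (144,397), full-image (283.6,240.3).

```bash
python3 - <<'E'
from h import *
from scipy.spatial.transform import Rotation as R
I=cv2.imread("pics/top0.png");hs=cv2.cvtColor(I,cv2.COLOR_BGR2HSV)
def lid(box):
    x,y,w,h=box;m=(I[y:y+h,x:x+w].min(2)>200).astype(np.uint8)
    c=max(cv2.findContours(m,0,1)[0],key=cv2.contourArea);(a,b),r=cv2.minEnclosingCircle(c);return a+x,b+y,r
for nm,box,z in(("paste",(345,158,42,42),.067),("slim",(268,225,32,32),.098)):
    a,b,r=lid(box);p=ray("top",a,b,z);q=ray("top",a+r,b,z)
    print(nm,(a,b,r),p.round(4),"diam",2*np.linalg.norm(p-q),"side px top",np.round(proj("side",p),1),"bottom",np.round(proj("side",[p[0],p[1],.003]),1))
for nm,u,v,z in(("dish",447.3,208.5,.025),("tray",198.5,242,.025),("y1",305,183.5,.067),("y2",389,238,.067),("pink",324,146,.067)):
    p=ray("top",u,v,z);print(nm,p.round(4),np.hypot(p[0],p[1]).round(3),np.round(proj("side",p),1))
s=robot.sense();print(R.from_quat(s["ee_rot"]).as_matrix().round(3))
S=cv2.imread("pics/side0.png")
cv2.imwrite("pics/crop2.png",cv2.resize(S[90:270,250:420],None,fx=3.3,fy=3.3,interpolation=cv2.INTER_CUBIC))
E
```

```text
paste (366.8333339691162, 175.55555534362793, 10.45650577545166) [ 0.6251 -0.0982  0.067 ] diam 0.047127296955006524 side px top [317.5 152.6] bottom [317.8 170.4]
slim (283.0217390060425, 240.19565200805664, 6.543903350830078) [0.4775 0.0877 0.098 ] diam 0.02790223486400693 side px top [366.3 219.2] bottom [362.6 244.1]
dish [ 0.5557 -0.2875  0.025 ] 0.626 [359.4 119. ]
tray [0.4819 0.2854 0.025 ] 0.56 [342.4 325.9]
y1 [0.6077 0.0411 0.067 ] 0.609 [309.8 198.7]
y2 [ 0.4838 -0.1435  0.067 ] 0.505 [379.2 149.4]
pink [ 0.6948 -0.0024  0.067 ] 0.695 [277.6 176.9]
[[ 0.932  0.361 -0.   ]
 [ 0.361 -0.932  0.001]
 [-0.    -0.001 -1.   ]]
```

View pics/crop2.png

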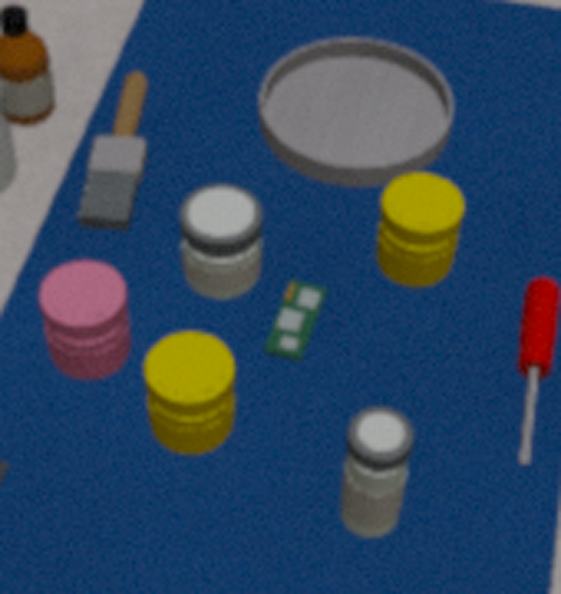

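```bash
python3 - <<'E'
from h import *
f=lambda u,v:(250+u/3.3-.35,90+v/3.3-.35)
for nm,c,z in(("paste",(221,213),.067),("slim",(380,436),.098),("y1",(190,370),.067),("y2",(422,206),.067),("pink",(84,295),.067),("dish",(356,110),.025)):
    print(nm,ray("side",*f(*c),z).round(4))
print("tray",ray("side",341,331,.025),"top lid alt",ray("top",367.3,176.1,.067))
# gripper position check in views
s=robot.sense();t=s["tool_pos"]
for d in(0,.155,.173):print([np.round(proj(n,t-[0,0,d]),0) for n in("top","side")])
E
```

```text
paste [ 0.6259 -0.0925  0.067 ]
slim [0.4793 0.0947 0.098 ]
y1 [0.6109 0.0506 0.067 ]
y2 [ 0.4862 -0.1336  0.067 ]
pink [0.6983 0.0051 0.067 ]
dish [ 0.5576 -0.2703  0.025 ]
tray [0.48234893 0.29533737 0.025     ] top lid alt [ 0.62387519 -0.09925279  0.067     ]
[array([695., 414.]), array([551., -55.])]
[array([625., 390.]), array([524.,  14.])]
[array([618., 388.]), array([521.,  21.])]
```

Emit:
step_arm(moves=[[0.02,-0.01,0,0],[0.06,-0.025,0,0],[0.105,-0.045,0,0],[0.15,-0.065,0,0],[0.195,-0.083,0,0],[0.24,-0.103,0,0],[0.285,-0.122,0,0],[0.33,-0.141,0,0],[0.375,-0.16,0,0],[0.42,-0.18,0.0,0]], claw=0.085)

```text
t: 1.1
tool_pos: [0.5265, -0.1915, 0.4044]
ee_rot: [0.983, 0.184, -0.0, -0.0]
ft_force: [0.8, -0.9, -0.2]
opening: 0.996
gripper_force: 0.0
```

Emit:
step_arm(moves=[[0.045,-0.019,0.02,0],[0.085,-0.036,0.05,0],[0.11,-0.047,0.08,0],[0.122,-0.052,0.1,0],[0.127,-0.054,0.104,0],[0.127,-0.054,0.104,0],[0.127,-0.054,0.104,0]])

```text
t: 1.8
tool_pos: [0.624, -0.0976, 0.3022]
ee_rot: [0.983, 0.184, 0.001, 0.0]
ft_force: [-1.2, 0.3, 0.1]
opening: 0.993
gripper_force: 0.0
```

```bash
python3 - <<'E'
from h import *
s=robot.sense();t=s["tool_pos"];print(s["t"],t,s["ee_rot"],s["joint_pos"],s["ft_force"])
out=[]
for n,(x,y) in(("top",(300,110)),("side",(240,40))):
    I=robot.snapshot(n)[:,:,::-1].copy()
    for d in(.155-.013,.173-.013):
        for sg in(-.0427,.0427):
            p=t-[0,0,d]+sg*np.array([.361,-.932,0]);u,v=proj(n,p);print(n,round(u,1),round(v,1));cv2.circle(I,(int(round(u)),int(round(v))),1,(0,0,255),-1)
    out.append(cv2.resize(I[y:y+150,x:x+130],None,fx=3,fy=3))
cv2.imwrite("pics/hover.png",np.hstack(out))
E
```

```text
1.8 [ 0.6240267  -0.09762111  0.30221909] [9.83015670e-01 1.83520003e-01 6.94125043e-04 3.46304395e-04] [-1.55146017e-01  2.67928369e-01  1.85010320e-01  1.48633858e+00
 -1.90439830e-04  2.61731421e+00] [-1.22312049  0.29738563  0.10305448]
top 352.3 173.0
top 390.5 158.2
top 351.6 175.0
top 389.1 160.5
side 320.1 136.6
side 315.3 110.6
side 320.1 142.6
side 315.4 116.7
```

View pics/hover.png

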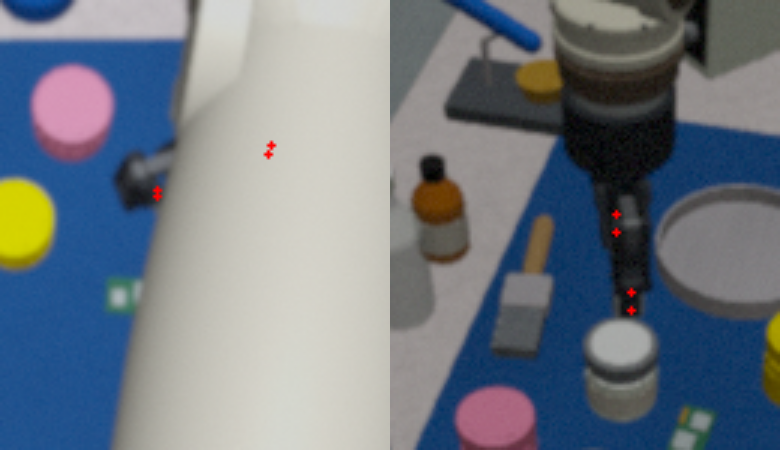

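The side view has a bias of about +2.5 px (the fingertips show it too), so the top view can be trusted. The hand is centred over the jar.

Emit:
step_arm(moves=[[0,0,0.02,0],[0,0,0.045,0],[0,0,0.07,0],[0,0,0.09,0],[0,0,0.102,0],[0,0,0.105,0],[0,0,0.105,0],[0,0,0.105,0]])

```text
t: 2.7
tool_pos: [0.6246, -0.0972, 0.1972]
ee_rot: [0.983, 0.184, 0.001, 0.0]
ft_force: [0.2, 0.3, -0.5]
opening: 0.991
gripper_force: 0.0
```

Emit:
step_arm(moves=[[0,0,0,0],[0,0,0,0],[0,0,0,0],[0,0,0,0],[0,0,0,0],[0,0,0,0],[0,0,0,0],[0,0,0,0]], claw=0.03)

```text
t: 3.5
tool_pos: [0.6246, -0.097, 0.1969]
ee_rot: [0.983, 0.184, 0.001, 0.0]
ft_force: [-0.7, -0.5, 6.1]
opening: 0.692
gripper_force: 64.9
```

Emit:
step_arm(moves=[[0,0,-0.005,0],[0,0,-0.015,0],[0,0,-0.027,0],[0,0,-0.036,0],[0,0,-0.04,0],[0,0,-0.04,0],[0,0,-0.04,0]])

```text
t: 4.2
tool_pos: [0.6242, -0.0969, 0.2355]
ee_rot: [0.983, 0.184, -0.0, -0.0]
ft_force: [0.2, 0.1, -4.1]
opening: 0.689
gripper_force: 65.1
```

Emit:
step_arm(moves=[[0,0,0,0],[0,0,0,0],[0,0,0,0],[0,0,0,0],[0,0,0,0]])

```text
t: 4.7
tool_pos: [0.6242, -0.0969, 0.2356]
ee_rot: [0.983, 0.184, -0.0, -0.0]
ft_force: [-0.4, 0.2, -3.6]
opening: 0.691
gripper_force: 65.1
```

Emit:
step_arm(moves=[[0,0,0,0],[0,0,0,0],[0,0,0,0]])

```text
t: 5.0
tool_pos: [0.6242, -0.0969, 0.2357]
ee_rot: [0.983, 0.184, 0.0, 0.0]
ft_force: [0.8, -0.0, -3.5]
opening: 0.691
gripper_force: 65.1
```

Emit:
step_arm(moves=[[0,0,0,0],[0,0,0,0],[0,0,0,0],[0,0,0,0]])

```text
t: 5.4
tool_pos: [0.6242, -0.0969, 0.2357]
ee_rot: [0.983, 0.184, 0.0, 0.0]
ft_force: [0.2, 0.2, -4.0]
opening: 0.693
gripper_force: 65.1
```

```bash
python3 - <<'E'
from h import *
f=[]
for i in range(6):
    S=robot.snapshot("side");s=robot.sense();f.append(np.r_[s["ft_force"],s["torque"],s["joint_torque"][1:3]].round(2));print(f[-1])
print(s["t"],s["tool_pos"],np.mean(f,0)[2]/9.81)
cv2.imwrite("pics/lift.png",cv2.resize(S[60:210,250:400,::-1],None,fx=3,fy=3))
E
```

```text
[-2.200e-01  6.300e-01 -3.940e+00 -1.000e-02  4.000e-02 -2.000e-02
 -6.653e+01  4.845e+01]
[ 4.600e-01  1.100e-01 -4.220e+00 -4.000e-02 -1.000e-02  3.000e-02
 -6.653e+01  4.845e+01]
[ 2.100e-01  3.500e-01 -3.560e+00 -2.000e-02  4.000e-02  0.000e+00
 -6.653e+01  4.845e+01]
[ 4.000e-02  4.500e-01 -3.920e+00 -1.000e-02 -2.000e-02 -0.000e+00
 -6.653e+01  4.845e+01]
[ 4.800e-01  9.000e-02 -4.000e+00  2.000e-02  1.000e-02  0.000e+00
 -6.653e+01  4.845e+01]
[-4.000e-01  5.700e-01 -4.060e+00  1.000e-02 -2.000e-02  2.000e-02
 -6.653e+01  4.845e+01]
5.7 [ 0.62423295 -0.09692775  0.23568006] -0.4026503567787971
```

View pics/lift.png

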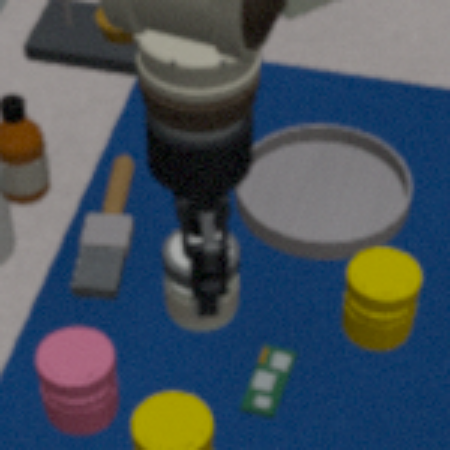

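The lifted reading averages 3.95 N, about 400 g, and the sensor's zero reads about 0. That makes the jar light, so it goes in the dish. The picture shows it held level and clear of the mat, with its lid at crop (200,260).

Emit:
step_arm(moves=[[0,0,-0.01,0],[-0.015,0.018,-0.015,0],[-0.04,0.046,-0.015,0],[-0.065,0.075,-0.015,0],[-0.09,0.104,-0.015,0],[-0.112,0.13,-0.015,0],[-0.126,0.146,-0.015,0],[-0.132,0.153,-0.015,0],[-0.132,0.153,-0.015,0],[-0.132,0.153,-0.015,0]])

```text
t: 6.7
tool_pos: [0.5567, -0.2867, 0.251]
ee_rot: [0.983, 0.184, 0.0, -0.0]
ft_force: [0.4, 0.3, -4.0]
opening: 0.688
gripper_force: 65.5
```

Emit:
step_arm(moves=[[0,0,0.01,0],[0,0,0.022,0],[0,0,0.032,0],[0,0,0.038,0],[0,0,0.042,0],[0,0,0.044,0],[0,0,0.046,0],[0,0,0.047,0],[0,0,0.047,0],[0,0,0.047,0]])

```text
t: 7.7
tool_pos: [0.5565, -0.2874, 0.204]
ee_rot: [0.983, 0.184, 0.0, 0.0]
ft_force: [-0.3, -0.0, -3.5]
opening: 0.688
gripper_force: 65.5
```

```bash
python3 - <<'E'
from h import *
S=robot.snapshot("side");T=robot.snapshot("top");s=robot.sense();print(s["t"],s["tool_pos"],s["ft_force"])
cv2.imwrite("pics/place.png",np.hstack([cv2.resize(a[:,:,::-1],None,fx=3,fy=3) for a in(S[60:200,290:420],T[150:290,390:520])]))
E
```

```text
7.8 [ 0.55650679 -0.28734128  0.20393774] [ 1.08072271 -0.34025615 -3.96541749]
```

View pics/place.png

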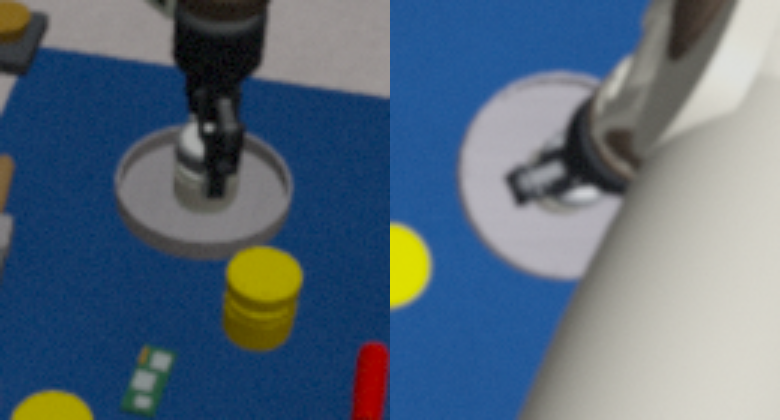

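The jar is in the middle of the dish: side crop (205,175), dish centre (205,190). It is still fully held, about 3 mm above the floor, so I'll lower it slowly to contact.

Emit:
step_arm(moves=[[0,0,0.001,0],[0,0,0.0015,0],[0,0,0.002,0],[0,0,0.002,0]])

```text
t: 8.2
tool_pos: [0.5564, -0.2873, 0.2015]
ee_rot: [0.983, 0.184, -0.0, -0.0]
ft_force: [0.2, -0.1, -4.1]
opening: 0.688
gripper_force: 65.5
```

Emit:
step_arm(moves=[[0,0,0.0005,0],[0,0,0.001,0],[0,0,0.001,0]])

```text
t: 8.5
tool_pos: [0.5565, -0.2873, 0.201]
ee_rot: [0.983, 0.184, 0.0, 0.0]
ft_force: [-1.3, 1.1, -0.6]
opening: 0.688
gripper_force: 65.6
```

Emit:
step_arm(moves=[[0,0,0.0005,0],[0,0,0.0005,0]])

```text
t: 8.7
tool_pos: [0.5564, -0.2873, 0.201]
ee_rot: [0.983, 0.184, 0.0, 0.0]
ft_force: [-4.1, 1.8, 5.4]
opening: 0.691
gripper_force: 65.6
```

Emit:
step_arm(moves=[[0,0,0,0],[0,0,0,0],[0,0,0,0],[0,0,0,0],[0,0,0,0],[0,0,0,0]], claw=0.08)

```text
t: 9.3
tool_pos: [0.5565, -0.2873, 0.2001]
ee_rot: [0.983, 0.184, 0.0, 0.0]
ft_force: [-0.2, 1.1, -0.4]
opening: 0.938
gripper_force: 0.0
```

Emit:
step_arm(moves=[[0,0,-0.01,0],[0,0,-0.03,0],[0,0,-0.06,0],[0,0,-0.1,0],[0,0,-0.13,0],[-0.01,0,-0.15,0],[-0.04,0,-0.16,0],[-0.08,0,-0.16,0],[-0.12,0,-0.16,0],[-0.16,0,-0.16,0]])

```text
t: 10.3
tool_pos: [0.4058, -0.3453, 0.3611]
ee_rot: [0.983, 0.184, 0.0, 0.0]
ft_force: [0.2, -1.6, 0.5]
opening: 0.934
gripper_force: 0.0
```

Emit:
step_arm(moves=[[-0.04,0.03,0,0],[-0.08,0.07,0,0],[-0.11,0.1,0,0],[-0.12,0.12,0,0],[-0.12,0.12,0,0],[-0.12,0.12,0,0]])

```text
t: 10.9
tool_pos: [0.3385, -0.5005, 0.3605]
ee_rot: [0.983, 0.183, 0.0, -0.0]
ft_force: [-0.6, 0.2, 0.6]
opening: 0.935
gripper_force: 0.0
```

```bash
python3 - <<'E'
from h import *
S=robot.snapshot("side");T=robot.snapshot("top");s=robot.sense();print(s["t"],s["tool_pos"],s["ft_force"])
cv2.imwrite("pics/end.png",np.hstack([cv2.resize(a[:,:,::-1],None,fx=1.8,fy=1.8) for a in(S[60:270,230:440],T[110:320,270:490])]))
E
```

```text
11.0 [ 0.33907565 -0.49960554  0.36068577] [-0.02662701  0.12985388 -0.03875534]
```

View pics/end.png

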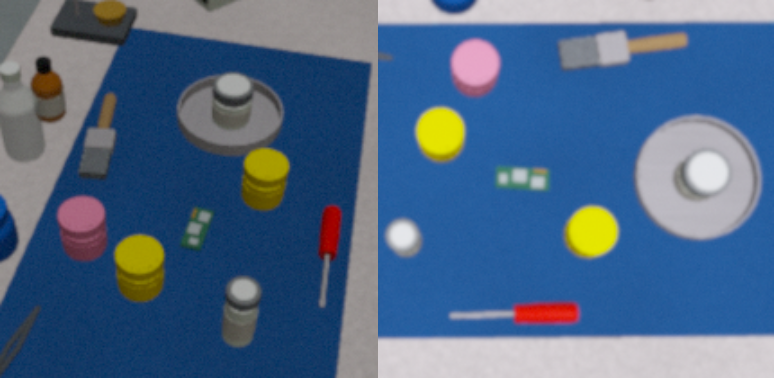

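The jar stands upright in the middle of the dish (top crop (707,172)); the slim jar and the others are where they were, and the arm is clear.

```bash
python3 -c "
from plant import robot
print(robot.hand_in())"
```

```text
the job is handed in; nothing more can be done
None
```

The paste jar weighed about 400 g (light), so I set it down upright in the round dish, left the slim jar where it stood, and handed the job in at about 11 s.

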